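Push down the three stops of an assembly jig in order

ROBOT

A 6-joint arm with a two-finger parallel gripper is mounted at the origin on a cart in front of the work surface, level with it; the furniture and walls round the work are solid. World frame = base frame: x ahead of the robot, y to its left, z up, the work surface at z = 0. Lengths are in m, angles in degrees, forces in N, time in s.
With the tool pointing down it reaches from about 0.425 to 0.925 m from the base axis. Payload 12.5 kg.
Tool frame: the origin (TCP) lies where the fingers leave the gripper's body, on its centre line; the fingertips stand 73 mm ahead of it and the grasp point (between the pads) lies 54 mm ahead of it; z points along the fingers, y is the direction in which the jaws open and shut (so a half turn about z gives the same grasp; the last joint's range is limited). The gripper opens to 85 mm and grips with 20 to 120 N. Pads are 22 mm wide; open, the fingers measure 114 mm over their backs; the gripper's body (76 mm by 85 mm) begins 54 mm behind the grasp point. The pads swing forward as they close: fully open they stand 13 mm farther back than shut.
Start: joints at [58.407, 28.126, 89.318, -0, 62.55, -6.05], TCP at [0.269, 0.564, 0.304] pointing down, gripper open.
Joint ranges: [-177.58, 177.58], [-47.91, 125.51], [2.72, 160], [-65.01, 245.01], [3.68, 167.84], [-153.87, 153.87]. Speed limits (degrees/s): [127.2, 127.2, 159.86, 180, 180, 180].

INTERFACE

Orientations are given as [roll, pitch, yaw] about the fixed x, y, z axes, in that order (R = Rz(yaw) Ry(pitch) Rx(roll)).
In Python, from cell import arm gives the robot as it stands.
- The arm moves only by the tool play_rows, never from a script. Its argument "plan" is one flat list of numbers, 7 for each row, row after row: the opening, from 0 (shut) to 1 (fully open), then the shift along the tool's x, y, z in m, then the turn, a rotation vector about the tool's x, y, z in degrees. In form: [hand, x, y, z, wx, wy, wz, hand, x, y, z, wx, wy, wz, ...]. A call has 1 to 10 rows; each row shifts and turns the commanded pose from where the row before left it, along the tool's axes as they then stand; what a row does not reach is not made up. A row lasts 1/8 s, in which the tool goes at most 62.5 mm and 10.7 degrees, less where a joint would pass 70% of its speed; a pose out of reach is approached as far as the arm can. A call with a gripper value outside its range is refused whole. The fingers move at their own pace and stop on an object; "newtons" is the grip in N (left out, the last holds). Time passes only in rows, so rows that do not move let the fingers close. It gives the time, the measured TCP pose, the force and the opening at its end, in the units of the state.
- arm.sense(): the state, without advancing time (a new reading comes with each control period).
- arm.get_image(name): name is "scene" or "top" or "wrist"; returns a dict with "pixels" (384x512x3 uint8, red, green, blue), "depth" (384x512 float32, m along the optical axis (not along the pixel's ray), 0 where there is no reading), "fx", "fy", "cx", "cy" (pixels), "T" (4x4, takes a point from camera to world coordinates). Camera axes: x right, y up, looking along -z (the intrinsics and any distortion apply to the point x, -y, -z); pixel columns grow to the right and rows downward; lengths in m; the calibration is good to about 2 mm. A picture is of the moment at which its call begins.
- arm.finish_job(): hands the job in, once; it reports no verdict.
Trained networks look in a picture, given as the dict that the camera call returned (one of the last four; its "shot" number tells which), for a name from the list of things; names that differ only in an ending like _2 or _b are one class to them, and where a whole thing is asked for, a point or a joint stands for the part that bears it (a point fixed in the world has none). Each returns a list of dicts, best first, with "score" (0 to 1); they miss things now and then, are a little off and sometimes report something else, mostly with a low value. They report only what shows in the picture. A call takes as long as a camera call.
- arm.regions_of(picture, label): "region" (384x512 bool, what is visible of it) and "extent" ([left, top, width, height] in pixels, round what is visible of it).
The state is a dict: "clock": time; "joints": joint angles; "joint_velocities": joint speeds; "joint_efforts": joint torques, N m; "position": TCP position; "orientation": TCP orientation; "ft_force": force on the tool from outside, world axes, zero at the start; "ft_torque": the same for the moment, N m; "grip_width": finger opening in m.
Only numpy, scipy, OpenCV 4.12 (cv2) and the standard library are available. Lean on these libraries where they do the work, as an engineer would, in place of code of your own. Each camera call takes 0.05 s, during which the arm holds its last target.

TASK

Clear the assembly jig by pushing its three rubber-topped stops all the way down with the fingertips, one after another: the square stop first, then the long bar, and the small round one last. Press each one lightly, easing off as soon as it is down; do not grip or pull up the stops, and leave the offcut, nut, bolt and bracket lying where they are.

Things in the scene. Friction and masses are not known exactly. Their poses are not given: they have to be found in the camera images.
- jig: assembly jig fixed to the bench: plywood base 160 (its x) x 340 (its y) x 18 mm, with a hardwood rail 64 x 300 mm along its far side, whose top is 46 mm above the bench; origin at the centre of the base's underside, x across the jig towards the rail, y along the rail. The rail's middle line is 35 mm from the origin in +x. On it stand three push-down stops of aluminium, with black rubber tops, 85 mm apart; which stop stands in which of the three places varies.
- square_cap (a point): centre of the top face of the square stop: a square block, 32 x 32 mm seen from above, aluminium with a 10 mm thick black rubber pad as its top, flat. It moves with the stop. Raised, the top stands 74 to 78 mm above the bench; fully pressed down, 58 mm, 10 mm above its 2 mm thick bright metal plate (50 x 66 mm, top 48 mm above the bench).
- square_stop (a joint): how far the square stop is pushed down, in m: 0 to 0.004 at the start, 0.020 fully down. The rubber pad on top gives 1 mm under 3 N and springs back. It slides straight down against about 3 N of friction and stays where it is left; pulled up it goes negative.
- bar_cap (a point): centre of the top face of the long bar stop: a long narrow bar, 14 x 50 mm seen from above, its length along the rail, aluminium with a 10 mm thick black rubber pad as its top, flat. It moves with the stop. Raised, the top stands 74 to 78 mm above the bench; fully pressed down, 58 mm, 10 mm above its 2 mm thick bright metal plate (50 x 66 mm, top 48 mm above the bench).
- bar_stop (a joint): how far the long bar stop is pushed down, in m: 0 to 0.004 at the start, 0.020 fully down. The rubber pad on top gives 1 mm under 3 N and springs back. It slides straight down against about 3 N of friction and stays where it is left; pulled up it goes negative.
- round_cap (a point): centre of the top face of the round stop: a small round pin, 22 mm in diameter, aluminium with a 10 mm thick black rubber pad as its top, flat. It moves with the stop. Raised, the top stands 74 to 78 mm above the bench; fully pressed down, 58 mm, 10 mm above its 2 mm thick bright metal plate (50 x 66 mm, top 48 mm above the bench).
- round_stop (a joint): how far the round stop is pushed down, in m: 0 to 0.004 at the start, 0.020 fully down. The rubber pad on top gives 1 mm under 3 N and springs back. It slides straight down against about 3 N of friction and stays where it is left; pulled up it goes negative.
- square_plate: thin bright metal guide plate, 50 x 66 x 2 mm, fixed on the rail, through which the square stop slides (the stop counts as part of it); origin at the centre of its underside, 46 mm above the bench, its axes as the jig's
- bar_plate: thin bright metal guide plate, 50 x 66 x 2 mm, fixed on the rail, through which the long bar stop slides (the stop counts as part of it); origin at the centre of its underside, 46 mm above the bench, its axes as the jig's
- round_plate: thin bright metal guide plate, 50 x 66 x 2 mm, fixed on the rail, through which the round stop slides (the stop counts as part of it); origin at the centre of its underside, 46 mm above the bench, its axes as the jig's
- offcut: pine offcut 46 x 120 x 30 mm, loose, lying on the jig's base in front of the rail (not to be disturbed); origin at the centre of its underside
- nut: hexagon nut 19 x 22 x 10 mm, loose, lying on the jig's base (not to be disturbed); origin at the centre of its underside
- bolt: steel bolt 68 mm long, loose on the bench to the right of the jig (not to be disturbed); origin at the middle of its underside
- bracket: bent steel angle bracket 60 x 40 mm, 50 mm high, loose on the bench to the left of the jig (not to be disturbed); origin at the centre of its underside

How it is judged (in metres and radians):
On the way, in this order (a step that is already met when the one before it is completed fails the run):
1. the square stop is down (at least 16 of its 20 mm) (value of joint square_stop above 0.016 m), for 0.1 s.
2. the long bar stop is down (at least 16 of its 20 mm) (value of joint bar_stop above 0.016 m), for 0.1 s.
3. the round stop is down (at least 16 of its 20 mm) (value of joint round_stop above 0.016 m), for 0.1 s.
At the end, for the whole second after the job is handed in: All three stops are down, each at least 16 of its 20 mm, and the offcut, nut, bolt and bracket lie at rest within 15 mm of where they were (value of joint each of square_stop, bar_stop, round_stop above 0.016 m and distance of each of offcut, nut, bolt, bracket from where it was at the start of the episode below 0.015 m and linear speed of each of offcut, nut, bolt, bracket below 0.02 m/s); the robot touches nothing.
It fails at once if a stop is pushed below half-way (10 mm) before the one due ahead of it is down ((value of joint bar_stop above 0.01 m and value of joint square_stop below 0.016 m) or (value of joint round_stop above 0.01 m and value of joint square_stop below 0.016 m) or (value of joint round_stop above 0.01 m and value of joint bar_stop below 0.016 m)).
It fails at once if a stop, its plate or the jig is pressed with more than 30 N (contact force between any of the arm, the fingers and jig above 30 N or contact force between any of the arm, the fingers and square_plate above 30 N or contact force between any of the arm, the fingers and bar_plate above 30 N or contact force between any of the arm, the fingers and round_plate above 30 N).
It fails at once if a stop is pulled up (3 mm above its highest starting place) (value of joint any of square_stop, bar_stop, round_stop below -0.003 m).
It fails at once if the offcut, nut, bolt or bracket is moved by more than 15 mm, or lifted (distance of any of offcut, nut, bolt, bracket from where it was at the start of the episode above 0.015 m).
It also fails if it takes over 43 s, if anything falls off the work surface, if the arm or the gripper's body presses on something with over 40 N, if the wrist force passes 120 N, or if a joint passes its speed limit or range.

## Working session

There is one attempt and no reset: what is moved stays moved. The work goes in short steps, Python scripts to look and compute and a tool call to move; the robot and the scene stay as the last step left them, time stands still between calls to the robot, and variables do not carry over. Pictures are saved under pics/ and viewed, and the job is handed in when it is done.

Besides the shell and the picture viewer there is one more tool, called after "Request:" as name(argument=value, ...) on one line, values as JSON. play_rows: Moves the arm, as the interface text tells. Its arguments: {"type":"object","properties":{"plan":{"type":"array"},"newtons":{"type":"number"}},"required":["plan"]}

```bash
mkdir -p pics; ls
cat > h.py <<'E'
from cell import arm
import numpy as np, cv2
def save(p,n): cv2.imwrite('pics/'+n,p['pixels'][:,:,::-1])
def world(p,mask):
    v,u=np.nonzero(mask & (p['depth']>0)); d=p['depth'][v,u]
    c=np.stack([(u-p['cx'])/p['fx']*d, -(v-p['cy'])/p['fy']*d, -d, np.ones_like(d)])
    return (p['T']@c)[:3].T
E
python3 - <<'E'
from h import *
p=arm.get_image('top'); save(p,'top1.png')
print(p.keys(), p['T'],p['fx'])
for n in ['square_cap','bar_cap','round_cap','jig','square_plate','bar_plate','round_plate','offcut','nut','bolt','bracket']:
    for r in arm.regions_of(p,n)[:2]:
        w=world(p,r['region']); print(n,round(r['score'],2),r['extent'],np.round(np.median(w,0),3),np.round(np.percentile(w,98,axis=0),3) if len(w) else '')
s=arm.get_image('scene'); save(s,'scene1.png')
print(arm.sense())
E
```

```text
pics
dict_keys(['pixels', 'depth', 'fx', 'fy', 'cx', 'cy', 'T', 'shot']) [[ 9.95871149e-03  9.91893916e-01 -1.26677877e-01  4.23286999e-01]
 [-9.99950314e-01  9.93434208e-03 -8.24162956e-04 -1.36772533e-01]
 [ 4.40979141e-04  1.26679790e-01  9.91943565e-01  1.08324252e+00]
 [ 0.00000000e+00  0.00000000e+00  0.00000000e+00  1.00000000e+00]] 399.3338942884035
square_cap 0.51 [298.3, 169.1, 12.3, 11.6] [ 0.589 -0.257  0.076] [ 0.605 -0.244  0.08 ]
square_cap 0.37 [204.8, 178.4, 22.2, 23.1] [ 0.563 -0.027  0.003] [ 0.591 -0.001  0.05 ]
bar_cap 0.58 [261.1, 159.4, 18.9, 12.3] [ 0.607 -0.175  0.077] [ 0.616 -0.152  0.08 ]
bar_cap 0.47 [297.0, 165.7, 10.7, 15.9] [ 0.589 -0.257  0.076] [ 0.605 -0.242  0.08 ]
round_cap 0.6 [333.9, 174.5, 8.1, 11.5] [ 0.572 -0.341  0.077] [ 0.58  -0.333  0.08 ]
jig 0.86 [229.8, 147.5, 134.0, 83.4] [ 0.547 -0.244  0.019] [ 0.648 -0.086  0.048]
square_plate 0.59 [287.6, 163.2, 26.6, 23.0] [ 0.587 -0.257  0.049] [ 0.614 -0.226  0.079]
bar_plate 0.6 [255.6, 157.5, 28.5, 25.0] [ 0.604 -0.175  0.049] [ 0.633 -0.144  0.079]
round_plate 0.83 [322.0, 172.2, 24.5, 21.0]
[... 357 characters left out ...]
9] [ 0.615 -0.226  0.079]
{'clock': 0.65, 'joints': array([ 5.84090369e+01,  2.81256585e+01,  8.93183714e+01, -2.30206544e-03,
        6.25495508e+01, -6.05044747e+00]), 'joint_velocities': array([ 0.03937589, -0.06346124,  0.02540432, -0.1094442 , -0.00413612,
        0.00373969]), 'joint_efforts': array([ 1.24293158e-03, -6.18070436e+01, -2.61804503e+01, -5.81727545e-05,
        3.27028411e-04,  1.69563282e-05]), 'position': array([0.26945796, 0.56393907, 0.30393617]), 'orientation': array([1.79993832e+02, 2.70823513e-03, 1.54460545e+02]), 'ft_force': array([ 0.34017388, -0.51853179,  0.25832989]), 'ft_torque': array([ 0.01268346, -0.00629654,  0.06094083]), 'grip_width': 0.08507903475265}
```

Run:
```python
import cv2
a=cv2.imread('pics/top1.png'); cv2.imwrite('pics/top1z.png',cv2.resize(a[130:250,190:400],None,fx=3.6,fy=3.6,interpolation=cv2.INTER_CUBIC))
```

```text
(no output)
```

View pics/top1z.png

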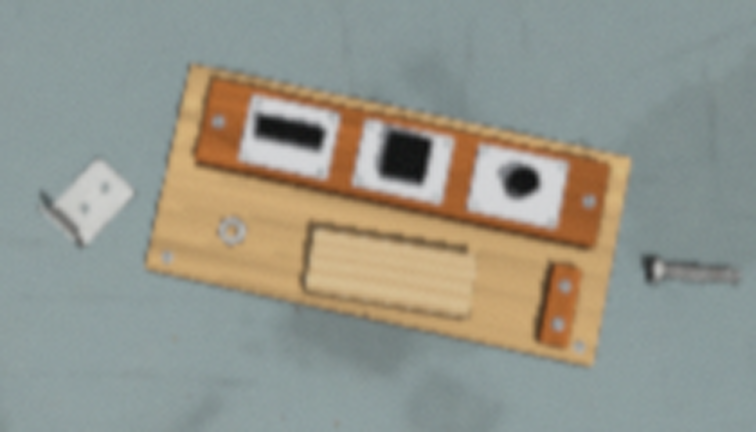

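View pics/scene1.png

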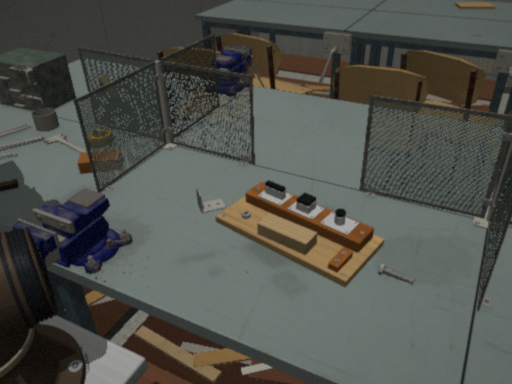

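The zoomed top view shows the bar on the left, the square in the middle and the round stop on the right. The jig is yawed about -12°. The scene view also shows mesh fences and a vise nearby, so next I'm locating those and refining the cap positions.

Run:
```python
from h import *
p=arm.get_image('top'); s=arm.get_image('scene')
w=world(p,p['depth']>0)
for n,c in dict(bar=(.607,-.175),square=(.589,-.257),round=(.572,-.341)).items():
    m=(np.hypot(w[:,0]-c[0],w[:,1]-c[1])<.04)&(w[:,2]>.066)
    q=w[m]; r=cv2.minAreaRect(q[:,:2].astype(np.float32)); print(n,m.sum(),q.mean(0).round(4),np.median(q[:,2]).round(4),np.round(r[0],4),np.round(r[1],4),r[2])
# plate centroid (bright pixels)
pix=p['pixels'].astype(int)
for n in ['square_plate','bar_plate','round_plate']:
    r=arm.regions_of(p,n)[0]; q=world(p,r['region']); q=q[abs(q[:,2]-.048)<.008]
    rr=cv2.minAreaRect(q[:,:2].astype(np.float32)); print(n,np.round(rr[0],4),np.round(rr[1],3),rr[2])
for nm,pp in (('top',p),('scene',s)):
    w=world(pp,pp['depth']>0); w=w[(w[:,2]>.1)&(w[:,0]<1.3)&(w[:,0]>-.3)&(abs(w[:,1])<1)]
    print(nm)
    g={}
    for x,y,z in w: g.setdefault((round(x,1),round(y,1)),[]).append(z)
    print({(float(k[0]),float(k[1])):(len(v),round(float(max(v)),2)) for k,v in sorted(g.items()) if len(v)>8})
```

```text
bar 114 [ 0.6063 -0.1751  0.076 ] 0.0762 [ 0.6069 -0.1754] [0.0497 0.0144] 77.8809814453125
square 160 [ 0.589  -0.2581  0.0755] 0.0757 [ 0.5891 -0.2584] [0.0319 0.0323] 77.38655853271484
round 64 [ 0.5718 -0.3407  0.0766] 0.0769 [ 0.5719 -0.3414] [0.0196 0.021 ] 44.14854049682617
square_plate [ 0.5882 -0.2588] [0.069 0.05 ] 76.03960418701172
bar_plate [0. 0.] [0. 0.] 0.0Traceback (most recent call last):
  File "<stdin>", line 10, in <module>
IndexError: list index out of range
```

Run:
```python
from h import *
p=arm.get_image('top'); s=arm.get_image('scene'); save(p,'top2.png')
for nm,pp in (('top',p),('scene',s)):
    w=world(pp,pp['depth']>0); w=w[(w[:,2]>.1)&(w[:,0]<1.3)&(w[:,0]>-.3)&(abs(w[:,1])<1)]
    print(nm)
    g={}
    for x,y,z in w: g.setdefault((round(float(x),1),round(float(y),1)),[]).append(z)
    print({k:(len(v),round(float(max(v)),2)) for k,v in sorted(g.items()) if len(v)>8})
```

```text
top
{(0.1, -0.0): (156, 0.22), (0.2, 0.1): (645, 0.14), (0.2, 0.2): (123, 0.14), (0.3, 0.1): (1363, 0.14), (0.3, 0.2): (170, 0.14), (0.4, 0.1): (159, 0.13), (0.5, -0.6): (627, 0.26), (0.5, 0.3): (870, 0.26), (0.6, -0.6): (834, 0.26), (0.6, 0.3): (1161, 0.26), (0.7, -0.6): (771, 0.26), (0.7, 0.3): (1144, 0.26), (0.8, -0.8): (55, 0.16), (0.8, -0.7): (494, 0.26), (0.8, -0.6): (1673, 0.26), (0.8, -0.5): (1008, 0.26), (0.8, -0.4): (1012, 0.26), (0.8, -0.3): (260, 0.25), (0.8, 0.0): (579, 0.26), (0.8, 0.1): (672, 0.26), (0.8, 0.2): (690, 0.26), (0.8, 0.3): (1429, 0.26), (0.8, 0.4): (934, 0.26), (0.8, 0.5): (215, 0.21), (0.9, -0.6): (1212, 0.26), (0.9, 0.3): (760, 0.26), (1.0, -0.6): (598, 0.26), (1.0, 0.3): (280, 0.24)}
scene
{(0.0, -0.1): (3288, 0.26), (0.1, -0.1): (2180, 0.27), (0.1, -0.0): (267, 0.27), (0.2, 0.1): (1033, 0.14), (0.2, 0.2): (135, 0.14), (0.3, 0.1): (1304, 0.14), (0.3, 0.2): (63, 0.14), (0.4, 0.1): (133, 0.13), (0.5, -0.6): (296, 0.23), (0.5, 0.3): (1078, 0.26), (0.6, -0.6): (293, 0.21), (0.6, 0.3): (1277, 0.26), (0.7, -0.6): (263, 0.19), (0.7, 0.3): (1058, 0.26), (0.7, 0.8): (11, 0.17), (0.7, 0.9): (97, 0.17), (0.8, -0.6): (2054, 0.26), (0.8, -0.5): (2443, 0.26), (0.8, -0.4): (2154, 0.26), (0.8, -0.3): (565, 0.25), (0.8, 0.0): (974, 0.26), (0.8, 0.1): (937, 0.26), (0.8, 0.2): (888, 0.26), (0.8, 0.3): (1051, 0.26), (0.8, 0.4): (541, 0.26), (0.8, 0.5): (683, 0.26), (0.8, 0.6): (145, 0.26), (0.8, 0.8): (763, 0.17), (0.8, 0.9): (302, 0.17), (0.8, 1.0): (72, 0.17), (0.9, -0.6): (11, 0.13), (0.9, 0.3): (381, 0.26), (0.9, 0.8): (489, 0.17), (0.9, 0.9): (224, 0.17), (0.9, 1.0): (102, 0.17), (1.0, -0.6): (12, 0.13), (1.0, 0.3): (383, 0.26), (1.1, 0.3): (166, 0.26), (1.2, 0.3): (167, 0.13), (1.2, 0.4): (17, 0.13), (1.3, 0.3): (155, 0.14), (1.3, 0.4): (31, 0.13)}
```

View pics/top2.png

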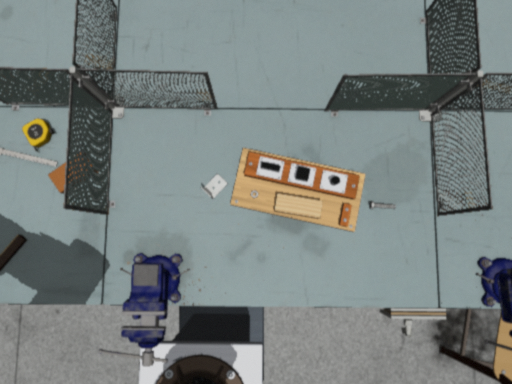

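Caps agree with the given sizes, heights and 85 mm spacing. The fences are 0.26 m high, so I lift first and turn to align with the rail, shutting the fingers as I go. Then I cross at a height of about 0.43 m.

Request:
play_rows(plan=[0, 0, 0, -0.06, 0, 0, -6.8, 0, 0, 0, -0.06, 0, 0, -6.8, 0, -0.0486, -0.0356, 0, 0, 0, 0, 0, -0.0486, -0.0356, 0, 0, 0, 0, 0, -0.0486, -0.0356, 0, 0, 0, 0, 0, -0.0486, -0.0356, 0, 0, 0, 0, 0, -0.0486, -0.0356, 0, 0, 0, 0, 0, -0.0486, -0.0356, 0, 0, 0, 0, 0, -0.0486, -0.0356, 0, 0, 0, 0], newtons=20)

```text
clock: 2.12
position: [0.5518, 0.2481, 0.4241]
orientation: [180.0, 0.0, 168.1]
ft_force: [0.4, -0.1, 0.2]
grip_width: 0.0002
```

Request:
play_rows(plan=[0, -0.0157, -0.0542, 0, 0, 0, 0, 0, -0.0157, -0.0542, 0, 0, 0, 0, 0, -0.0157, -0.0542, 0, 0, 0, 0, 0, -0.0157, -0.0542, 0, 0, 0, 0, 0, -0.0157, -0.0542, 0, 0, 0, 0, 0, -0.0157, -0.0542, 0, 0, 0, 0, 0, -0.0157, -0.0542, 0, 0, 0, 0, 0, -0.0157, -0.0542, 0, 0, 0, 0, 0, -0.0157, -0.0542, 0, 0, 0, 0, 0, 0, 0, 0.06, 0, 0, 0])

```text
clock: 3.38
position: [0.5886, -0.2609, 0.3661]
orientation: [-179.8, 0.4, 167.8]
ft_force: [1.5, 0.1, -1.5]
grip_width: -0.0
```

Request:
play_rows(plan=[0, 0, 0, 0.05, 0, 0, 0, 0, 0, 0, 0.05, 0, 0, 0, 0, 0, 0, 0.05, 0, 0, 0, 0, 0, 0, 0.04, 0, 0, 0, 0, 0, 0, 0, 0, 0, 0, 0, 0, 0, 0, 0, 0, 0])

```text
clock: 4.12
position: [0.5886, -0.257, 0.1754]
orientation: [-180.0, 0.1, 168.1]
ft_force: [0.8, -0.3, 0.4]
grip_width: -0.0
```

Run:
```python
from h import *
p=arm.get_image('scene'); a=p['pixels'][160:290,190:400,::-1]; cv2.imwrite('pics/s3.png',cv2.resize(a,None,fx=3.6,fy=3.6))
w=arm.get_image('wrist'); save(w,'w3.png')
s=arm.sense();print(s['position'],s['orientation'],s['ft_force'])
```

```text
[ 0.58867271 -0.25702614  0.17598581] [-1.79950364e+02  1.72702541e-01  1.68063252e+02] [-0.0962556   0.0106803   0.46492309]
```

View pics/s3.png

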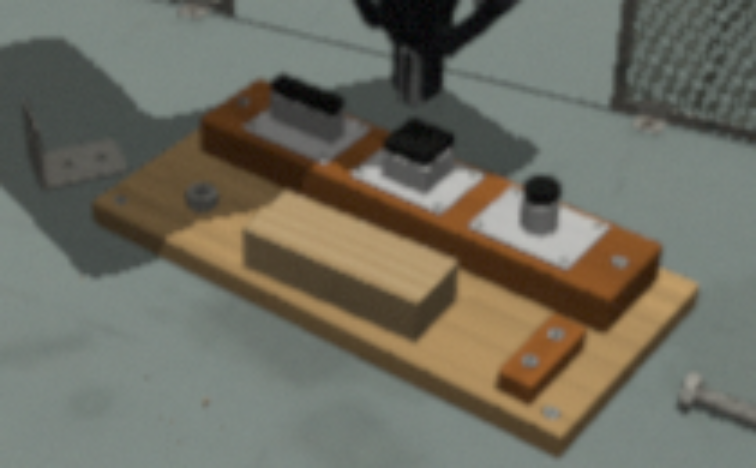

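View pics/w3.png

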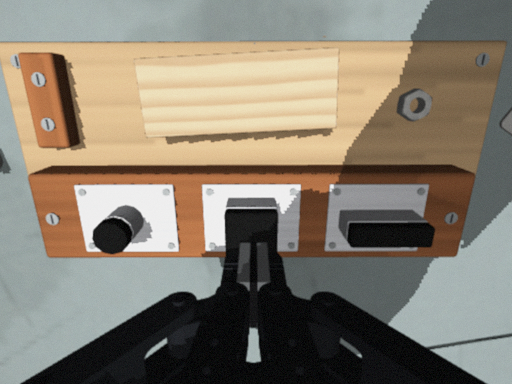

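The scene and wrist views show the shut fingertips centred over the square stop, with nothing else under them. I'm descending slowly.

Request:
play_rows(plan=[0, 0, 0, 0.012, 0, 0, 0, 0, 0, 0, 0.01, 0, 0, 0, 0, 0, 0, 0.004, 0, 0, 0, 0, 0, 0, 0.003, 0, 0, 0, 0, 0, 0, 0.003, 0, 0, 0, 0, 0, 0, 0.003, 0, 0, 0, 0, 0, 0, 0, 0, 0, 0])

```text
clock: 5.1
position: [0.5881, -0.2567, 0.1387]
orientation: [180.0, 0.0, 168.1]
ft_force: [-1.0, 0.2, 1.9]
grip_width: 0.0002
```

Request:
play_rows(plan=[0, 0, 0, 0.003, 0, 0, 0, 0, 0, 0, 0.002, 0, 0, 0, 0, 0, 0, 0.002, 0, 0, 0, 0, 0, 0, 0, 0, 0, 0])

```text
clock: 5.6
position: [0.5882, -0.2568, 0.1317]
orientation: [180.0, 0.0, 168.1]
ft_force: [0.8, -0.1, 1.5]
grip_width: 0.0001
```

Request:
play_rows(plan=[0, 0, 0, 0.0015, 0, 0, 0, 0, 0, 0, 0.001, 0, 0, 0, 0, 0, 0, 0, 0, 0, 0])

```text
clock: 5.98
position: [0.5881, -0.2568, 0.1294]
orientation: [-180.0, 0.0, 168.1]
ft_force: [1.1, -0.3, 3.8]
grip_width: -0.0002
```

Run:
```python
from h import *
p=arm.get_image('scene'); a=p['pixels'][160:290,190:400,::-1]; cv2.imwrite('pics/s4.png',cv2.resize(a,None,fx=3.6,fy=3.6))
for _ in range(2):
  s=arm.sense();print(s['position'],s['ft_force'])
```

```text
[ 0.58814134 -0.25677621  0.12949906] [ 0.42913622 -0.68231424  3.48280593]
[ 0.58814134 -0.25677621  0.12949906] [ 0.42913622 -0.68231424  3.48280593]
```

View pics/s4.png

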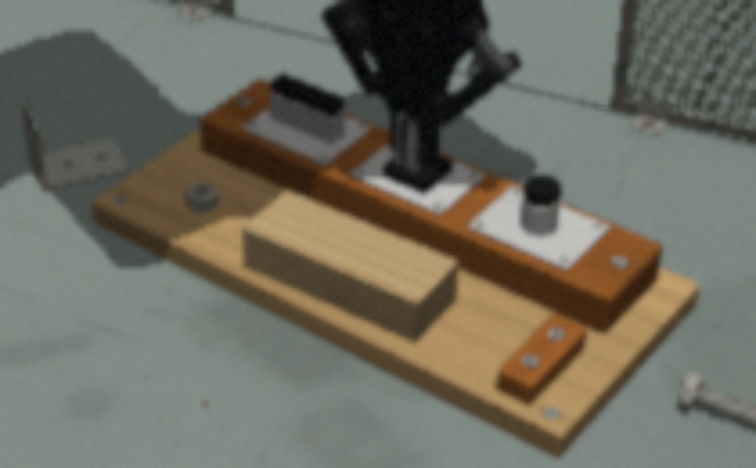

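Request:
play_rows(plan=[0, 0, 0, 0.001, 0, 0, 0, 0, 0, 0, 0.0005, 0, 0, 0, 0, 0, 0, 0, 0, 0, 0])

```text
clock: 6.4
position: [0.5882, -0.2568, 0.1282]
orientation: [-180.0, 0.0, 168.1]
ft_force: [-0.3, 0.4, 7.1]
grip_width: 0.0
```

Force rose to about 7 N over the last 1.2 mm, so the square stop has bottomed. Next I lift and shift to the bar.

Request:
play_rows(plan=[0, 0, 0, -0.02, 0, 0, 0, 0, 0, 0, -0.03, 0, 0, 0, 0, -0.0007, 0.042, 0, 0, 0, 0, 0, -0.0007, 0.0415, 0, 0, 0, 0, 0, 0, 0, 0, 0, 0, 0, 0, 0, 0, 0, 0, 0, 0])

```text
clock: 7.15
position: [0.6066, -0.1756, 0.1776]
orientation: [180.0, -0.0, 168.1]
ft_force: [0.1, -0.8, -0.5]
grip_width: -0.0
```

Run:
```python
from h import *
p=arm.get_image('scene'); a=p['pixels'][160:290,190:400,::-1]; cv2.imwrite('pics/s5.png',cv2.resize(a,None,fx=3.6,fy=3.6))
w=world(p,p['depth']>0); m=(np.hypot(w[:,0]-.589,w[:,1]+.2584)<.012)&(w[:,2]<.09); print(m.sum(),np.median(w[m],0))
s=arm.sense();print(s['position'],s['ft_force'])
w=arm.get_image('wrist'); save(w,'w5.png')
```

```text
60 [ 0.58727964 -0.25768871  0.05898552]
[ 0.60650968 -0.17604086  0.17762112] [ 0.06393542 -1.51471445  0.70538108]
```

View pics/s5.png

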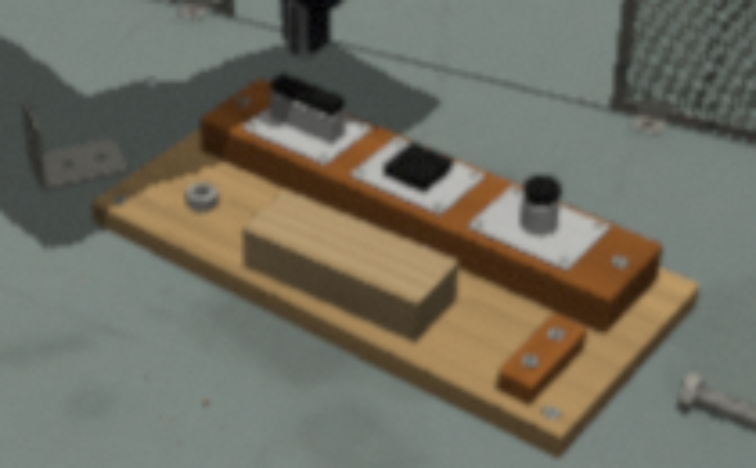

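View pics/w5.png

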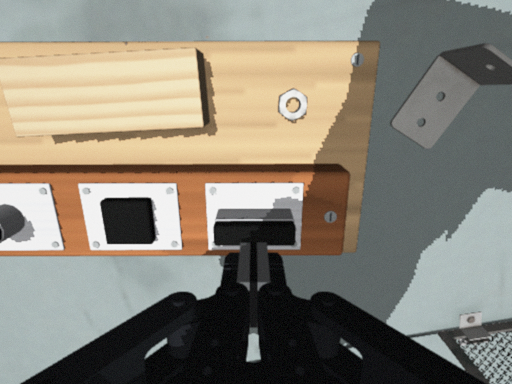

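The square stop's top measures 59 mm, so it is down and stays down. The fingers are centred over the bar, so I press it next.

Request:
play_rows(plan=[0, 0, 0, 0.014, 0, 0, 0, 0, 0, 0, 0.012, 0, 0, 0, 0, 0, 0, 0.004, 0, 0, 0, 0, 0, 0, 0.003, 0, 0, 0, 0, 0, 0, 0.003, 0, 0, 0, 0, 0, 0, 0.003, 0, 0, 0, 0, 0, 0, 0, 0, 0, 0])

```text
clock: 8.12
position: [0.6068, -0.1753, 0.1388]
orientation: [180.0, 0.0, 168.1]
ft_force: [-1.1, -0.2, 1.1]
grip_width: -0.0001
```

Request:
play_rows(plan=[0, 0, 0, 0.003, 0, 0, 0, 0, 0, 0, 0.003, 0, 0, 0, 0, 0, 0, 0.002, 0, 0, 0, 0, 0, 0, 0.001, 0, 0, 0, 0, 0, 0, 0, 0, 0, 0])

```text
clock: 8.75
position: [0.6068, -0.1753, 0.1299]
orientation: [180.0, 0.0, 168.1]
ft_force: [0.7, 0.2, 2.5]
grip_width: 0.0001
```

Request:
play_rows(plan=[0, 0, 0, 0.001, 0, 0, 0, 0, 0, 0, 0.001, 0, 0, 0, 0, 0, 0, 0, 0, 0, 0])

```text
clock: 9.12
position: [0.6068, -0.1753, 0.1283]
orientation: [180.0, 0.0, 168.1]
ft_force: [-0.2, 0.1, 6.1]
grip_width: 0.0
```

Request:
play_rows(plan=[0, 0, 0, -0.02, 0, 0, 0, 0, 0, 0, -0.03, 0, 0, 0, 0, 0, -0.0425, 0, 0, 0, 0, 0, 0, -0.0425, 0, 0, 0, 0, 0, 0, -0.0425, 0, 0, 0, 0, 0, 0, -0.0422, 0, 0, 0, 0, 0, 0, 0, 0, 0, 0, 0, 0, 0, 0, 0, 0, 0, 0, 0, 0, 0, 0, 0, 0])

```text
invalid input at $.plan: expected a multiple of 7 numbers
```

Run:
```python
from h import *
p=arm.get_image('scene'); a=p['pixels'][160:290,190:400,::-1]; cv2.imwrite('pics/s6.png',cv2.resize(a,None,fx=3.6,fy=3.6))
w=world(p,p['depth']>0)
for c in ((.589,-.2584,.012),(.6069,-.1754,.006),(.572,-.3416,.009)):
  m=(np.hypot(w[:,0]-c[0],w[:,1]-c[1])<c[2])&(w[:,2]<.09); print(m.sum(),np.median(w[m],0))
s=arm.sense();print(s['position'],s['ft_force'])
w=arm.get_image('wrist'); save(w,'w6.png')
```

```text
54 [ 0.58857942 -0.25810631  0.0588996 ]
9 [ 0.60372211 -0.17602224  0.0523228 ]
90 [ 0.56728847 -0.34100504  0.07305125]
[ 0.606806   -0.17533156  0.12830407] [-0.58964415  0.88475266  6.69923114]
```

View pics/s6.png

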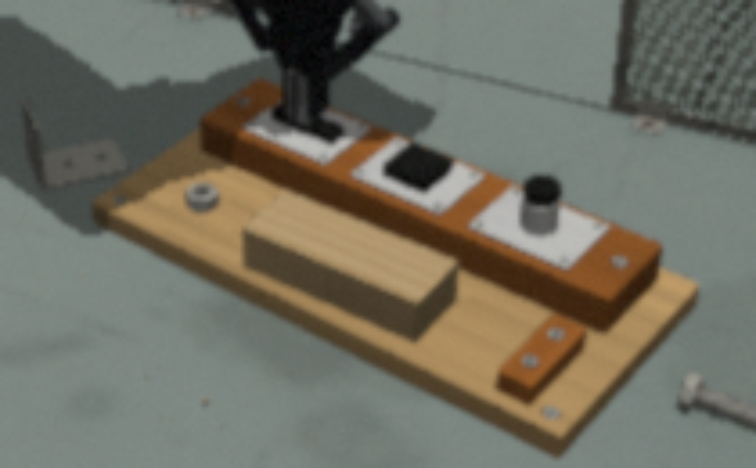

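View pics/w6.png

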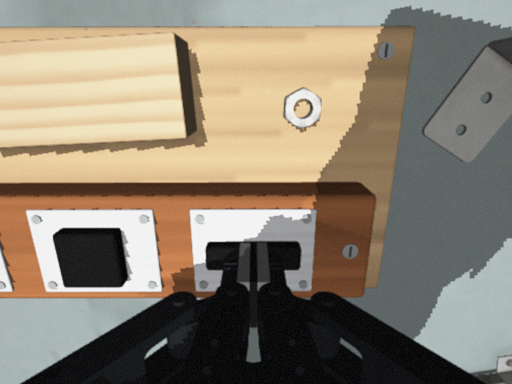

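The move was refused because I miscounted the numbers. The pictures show the fingers still on the bar, which is fully down. I'm sending the move again with the right count.

Request:
play_rows(plan=[0, 0, 0, -0.02, 0, 0, 0, 0, 0, 0, -0.03, 0, 0, 0, 0, 0, -0.0425, 0, 0, 0, 0, 0, 0, -0.0425, 0, 0, 0, 0, 0, 0, -0.0425, 0, 0, 0, 0, 0, 0, -0.0422, 0, 0, 0, 0, 0, 0, 0, 0, 0, 0, 0, 0, 0, 0, 0, 0, 0, 0])

```text
clock: 10.22
position: [0.5714, -0.3408, 0.1775]
orientation: [180.0, -0.0, 168.0]
ft_force: [-0.3, -0.1, 0.3]
grip_width: 0.0
```

Run:
```python
from h import *
p=arm.get_image('scene')
w=world(p,p['depth']>0)
for c in ((.589,-.2584,.012),(.6069,-.1754,.006),(.572,-.3416,.009)):
  m=(np.hypot(w[:,0]-c[0],w[:,1]-c[1])<c[2])&(w[:,2]<.09); print(m.sum(),np.median(w[m],0))
s=arm.sense();print(s['position'],s['ft_force'])
w=arm.get_image('wrist'); save(w,'w7.png')
```

```text
56 [ 0.58867108 -0.25799019  0.05914534]
20 [ 0.60462951 -0.17579491  0.05772343]
102 [ 0.56656691 -0.34166557  0.06991336]
[ 0.57164912 -0.34040212  0.17759829] [-0.75848024  0.90677517 -0.10850738]
```

View pics/w7.png

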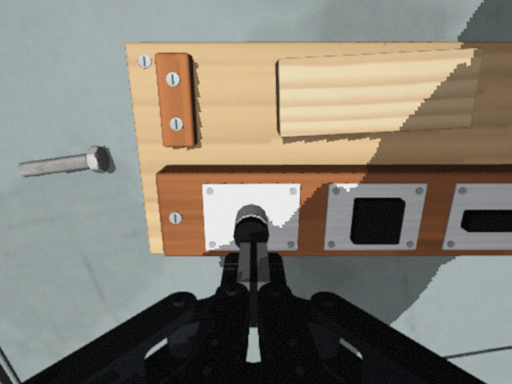

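The square and bar tops measure 59 mm and 58 mm, so both are down. The fingers are centred on the round pin (wrist image, about px 252,230), and I press it now.

Request:
play_rows(plan=[0, 0, -0.0005, 0.014, 0, 0, 0, 0, 0, 0, 0.012, 0, 0, 0, 0, 0, 0, 0.004, 0, 0, 0, 0, 0, 0, 0.003, 0, 0, 0, 0, 0, 0, 0.003, 0, 0, 0, 0, 0, 0, 0.003, 0, 0, 0, 0, 0, 0, 0, 0, 0, 0])

```text
clock: 11.2
position: [0.5715, -0.3419, 0.1388]
orientation: [180.0, 0.0, 168.1]
ft_force: [0.5, 0.2, 2.3]
grip_width: 0.0003
```

Request:
play_rows(plan=[0, 0, 0, 0.003, 0, 0, 0, 0, 0, 0, 0.003, 0, 0, 0, 0, 0, 0, 0.002, 0, 0, 0, 0, 0, 0, 0.001, 0, 0, 0, 0, 0, 0, 0.0005, 0, 0, 0, 0, 0, 0, 0, 0, 0, 0])

```text
clock: 11.95
position: [0.5715, -0.3419, 0.1295]
orientation: [-180.0, 0.0, 168.1]
ft_force: [1.2, 0.1, 2.9]
grip_width: -0.0001
```

Request:
play_rows(plan=[0, 0, 0, 0.001, 0, 0, 0, 0, 0, 0, 0.0005, 0, 0, 0, 0, 0, 0, 0, 0, 0, 0])

```text
clock: 12.32
position: [0.5716, -0.3419, 0.1283]
orientation: [-180.0, 0.0, 168.1]
ft_force: [-0.3, 0.6, 7.0]
grip_width: 0.0001
```

The round stop has bottomed at 7 N. I lift clear and check.

Request:
play_rows(plan=[0, 0, 0, -0.02, 0, 0, 0, 0, 0, 0, -0.05, 0, 0, 0, 0, 0, 0, -0.05, 0, 0, 0, 0, 0, 0, -0.05, 0, 0, 0, 0, 0, 0, -0.05, 0, 0, 0, 0, 0, 0, 0, 0, 0, 0, 0, 0, 0, 0, 0, 0, 0])

```text
clock: 13.2
position: [0.5711, -0.3416, 0.3479]
orientation: [180.0, -0.0, 168.1]
ft_force: [0.0, 0.7, -0.1]
grip_width: 0.0001
```

Run:
```python
from h import *
p=arm.get_image('scene'); a=p['pixels'][160:290,190:400,::-1]; cv2.imwrite('pics/s8.png',cv2.resize(a,None,fx=3.6,fy=3.6))
w=world(p,p['depth']>0)
for c in ((.589,-.2584,.012),(.6069,-.1754,.006),(.572,-.3416,.009)):
  m=(np.hypot(w[:,0]-c[0],w[:,1]-c[1])<c[2])&(w[:,2]<.09); print(m.sum(),np.median(w[m],0))
s=arm.sense();print(s['clock'],s['position'],s['ft_force'])
```

```text
55 [ 0.58843287 -0.25795015  0.0591198 ]
18 [ 0.60494703 -0.17564436  0.05774243]
57 [ 0.56883336 -0.34059124  0.05776229]
13.25 [ 0.57109143 -0.3416089   0.34702384] [-0.04543562  0.42855306  0.84486189]
```

View pics/s8.png

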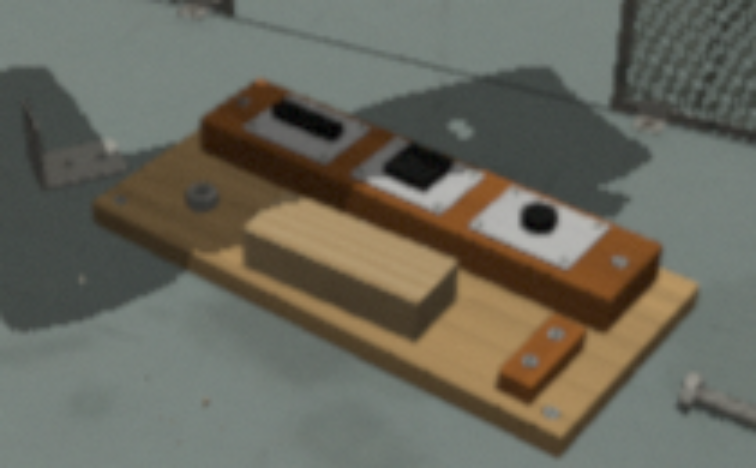

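All three stops are down, the loose parts look unmoved and the arm is clear, so I'm handing in.

```bash
python3 -c "
from cell import arm
print(arm.finish_job())"
```

```text
the job is handed in; nothing more can be done
None
```

All three stops are down. I pressed the square first, then the long bar, then the round one, with shut fingertips, and handed the job in at about 13 s of the 43 s allowed.

- **Stops:** the last depth check put the square top at 59 mm and the bar and round tops at 58 mm above the bench. Fully down is 58 mm.
- **Force:** I stopped each press once the force rose to about 6–7 N, well under the 30 N limit.
- **Loose parts:** the offcut, nut, bolt and bracket look unmoved in the last picture, though I did not measure their positions again. The arm was clear of everything when I handed in.
- **Problems:**
  - One move call was refused because I had miscounted its numbers; nothing moved, and I sent it again.
  - A bar reading of 52 mm came while the fingers were hiding it; the readings after lifting were 58 mm.

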